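# Shorten a telescopic trestle leg by one hole and lock it

### The arm

A 7-joint arm with a two-finger parallel gripper is mounted at the origin on the work surface. World frame = base frame: x ahead of the robot, y to its left, z up, the work surface at z = 0. Lengths are in mm, angles in rad, forces in N, time in s.
With the tool pointing down it reaches from about 400 to 875 mm from the base axis. Payload 6.5 kg.
Tool frame: the origin (TCP) lies at the very end of the fingers, on their centre line; the grasp point (between the pads) lies 19 mm behind it; z points along the fingers, y is the line along which they close (so a half turn about z gives the same grasp; the last joint's range is limited). The gripper opens to 85 mm and grips with 20 to 120 N. Pads are 22 mm wide; open, the fingers measure 114 mm over their backs; the gripper's body (76 mm by 85 mm) begins 54 mm behind the grasp point. The pads swing forward as they close: fully open they stand 13 mm farther back than shut.
Start: joints at [1.252, 0.536, -0.004, 1.538, 0.003, 1.067, -0.071], TCP at [162.571, -629.334, 231.29] pointing down, gripper open.
Joint ranges: [-2.7, 2.7], [-0.37, 2.16], [-1.27, 1.26], [0.24, 2.4], [-1.31, 4.45], [0.19, 1.91], [-2.76, 2.76]. Speed limits (rad/s): [2.39, 2.39, 3.14, 3.14, 3.14, 3.14, 3.14].

### API

Orientations are given as a unit quaternion [x, y, z, w].
In Python, from bench import bot gives the robot as it stands.
- The arm moves only by the tool send_rows, never from a script. Its argument "rows" is a list of rows, each an object with "delta_pos": the shift along the tool's x, y, z in units of 25 mm (1.0 is 25 mm), a list of three; "turn": the turn, a rotation vector about the tool's x, y, z in units of 5 degrees (1.0 is 5 degrees), a list of three; "claw": the opening, from 0 (shut) to 1 (fully open). A call has 1 to 20 rows; each row shifts and turns the commanded pose from where the row before left it, along the tool's axes as they then stand; what a row does not reach is not made up. A row lasts 1/12 s, in which the tool goes at most 41.7 mm and 7.16 degrees, less where a joint would pass 70% of its speed; a pose out of reach is approached as far as the arm can. A call is refused whole if a number of a shift passes 1 or a number of a turn 1, either way. A call with a gripper value outside its range is refused whole. The fingers move at their own pace and stop on an object; the grip force is fixed at half the most. Time passes only in rows, so rows that do not move let the fingers close. It gives the time, the measured TCP pose, the force, the opening and the grip force at its end, in the units of the state.
- bot.sense(): the state, without advancing time (a new reading comes with each control period).
- bot.grab_frame(name): name is "scene" or "side" or "wrist"; returns (picture, depth): 400x640x3 uint8, blue, green, red; 400x640 float32, mm along the optical axis (not along the pixel's ray), 0 where there is no reading.
- bot.calibration(name): a dict with "fx", "fy", "cx", "cy" (pixels), "R" (3x3) and "t" (3): a world point X has camera coordinates R X + t. Camera axes: x right, y down, z forward; pixel columns grow to the right and rows downward; lengths in mm; the calibration is good to about 2 mm. The wrist camera is an equidistant fisheye: a pixel r from the principal point sees the ray r / f radians off the axis. A picture is of the moment at which its call begins: read the wrist's pose just before it. calibration takes no time and is no camera call; for the wrist camera it gives the pose at the moment of the call.
- bot.hand_in(): hands the job in; it is judged then, once.
The state is a dict: "time": time; "joint_pos": joint angles; "qd": joint speeds; "joint_torque": joint torques, N m; "eef_pos": TCP position; "tcp_rot": TCP orientation; "ft_force": force on the tool from outside, world axes, zero at the start; "ft_torque": the same for the moment, N m; "grip_width": finger opening in mm; "grasp_force": force on a finger pad.
Only numpy, scipy, OpenCV 4.12 (cv2) and the standard library are available. Lean on these libraries where they do the work, as an engineer would, in place of code of your own. Each camera call takes 0.05 s, during which the arm holds its last target. There are 200 camera calls.

### The job

Shorten the telescopic leg that is held on the fitting stand by exactly one hole: press its spring button in, slide the outer sleeve on towards the clamp and let the button snap out fully through the next hole. Then swing the lock lever on the sleeve's collar shut against the sleeve. Use gentle force (a firm thumb, keep below about 25 N on the leg and stand) and leave the other things on the counter where they are.

Things in the scene. Friction and masses are not known exactly. Their poses are not given: they have to be found in the camera images.
- leg_stand: Fixed plywood board 440 x 150 x 12 mm carrying a level telescopic leg along its own x axis (the leg's middle line). Origin: on the counter straight below the spring button. Board spans x -240 to +200, y -75 to +75 mm. Two bystanders lie on it at its -y side. HEIGHT OF THE LEG: its supports set it higher or lower each time, sleeve top 75 to 87 mm above the counter; this is not measured
- clamp_top (a point): top middle of the grey clamp (two cheeks) holding the leg's fixed 24 mm inner tube, 105 mm above the counter, at x +165 mm of leg_stand; 56 mm long along the leg, 75 mm wide, 90 mm over the bolt heads on its sides
- board_end (a point): middle of the board's top edge at its -x end: x -240 mm of leg_stand, 12 mm above the counter
- button (a joint): m the spring button is pressed down: 0 out, 0.005 flush with the sleeve's top, 0.007 under the sleeve's 2 mm wall. It is a dome-ended steel pin 9 mm across, standing 5 mm up out of the sleeve's flat top, on the inner tube straight above leg_stand's origin; it does not move along the leg. Spring 4 N at first, 6 N when flush. While it is out, the sleeve is locked
- sleeve (a joint): m the outer sleeve (30 mm square aluminium tube, 243 mm long) has moved along +x of leg_stand, towards the clamp (leg gets shorter): 0 at the start, 0.040 with the button in the next hole; more holes follow every 40 mm. Holes 11 mm square, play 1 mm either way. It slides at about 4 N with the button under the wall and stops hard when it snaps into a hole
- lever (a joint): angle of the lock lever, rad: 0 shut, along the sleeve pointing to -x of leg_stand; about 1.5 straight out to its +y. Dark steel bar, free end 69 mm from its upright pin, 7 mm thick (10 mm at the end), 20 mm high, its top 2 mm below the sleeve's top. Pin: 14 mm to +x of the collar's face, 30 mm to +y of the leg's middle line. Stays where left, moves at about 1.5 N
- foot_cap: bystander: rubber ring 34 mm across, 22 mm high, on the board at the -y side of the leg; origin under its centre
- wing_knob: bystander: black knob 26 mm across, 22 mm high, on the board at the -y side of the leg; origin under its centre
- screwdriver: bystander: screwdriver lying on the counter at the robot's left
- tape_roll: bystander: roll of tape 100 mm across, 48 mm high, on the counter at the left
- spray_can: bystander: spray can 66 mm across, 190 mm high, on the counter at the left
- screw_jar: bystander: clear jar 64 mm across, 70 mm high, on the counter at the right
- spanner: bystander: spanner lying on the counter at the right
- fixings_box: bystander: cardboard box 70 x 110 x 45 mm on the counter at the right
- collar_start (a point): fixed point on the board's top (12 mm up), at x +12 mm of leg_stand, below where the black collar's face starts. The collar sits on the sleeve's +x mouth, 24 mm long, 48 mm wide; its flat face looking to -x stands 8 mm above the sleeve's top, 30 mm wide. A fingertip holding the button flush can push it: 6 to 20 N along the leg then wedge the dome down under the wall

How it is judged (in metres and radians):
On the way, in this order (a step that is already met when the one before it is completed fails the run):
1. the button is pressed in under the sleeve's wall and the sleeve is sliding towards the clamp (value of joint button above 0.006 m and value of joint sleeve above 0.012 m), for 0.05 s.
2. the button has snapped out through the next hole (value of joint button below 0.002 m and value of joint sleeve between 0.037 and 0.043 m), for 0.2 s.
At the end, for the whole second after the job is handed in: The button stands out (pressed less than 2 mm) through the next hole (sleeve travel 37 to 43 mm) and the lock lever is shut to within 0.15 rad (all of step 2 and value of joint lever below 0.15 rad); the robot touches nothing.
It fails at once if the robot bears on the leg or its stand with more than 30 N (contact force between any of the fingers, the arm and leg_stand above 30 N).
It fails at once if the sleeve is driven past the next hole (value of joint sleeve above 0.05 m).
It fails at once if a bystander is shifted by more than 30 mm (distance of any of foot_cap, wing_knob, screwdriver, tape_roll, spray_can, screw_jar, spanner, fixings_box from where it was at the start of the episode above 0.03 m).
It also fails if it takes over 72 s, if anything falls off the work surface, if the arm or the gripper's body presses on something with over 40 N, if the wrist force passes 120 N, or if a joint passes its speed limit or range.

## Working session

There is one attempt and no reset: what is moved stays moved. The work goes in short steps, Python scripts to look and compute and a tool call to move; the robot and the scene stay as the last step left them, time stands still between calls to the robot, and variables do not carry over. Pictures are saved under pics/ and viewed, at most 10 in all, crops included, and the job is handed in when it is done.

Besides the shell and the picture viewer there is one more tool, called after ">>>" in YAML: its name, and indented under it one key for each argument. send_rows: Moves the arm, as the interface text tells. Its arguments: {"type":"object","properties":{"rows":{"type":"array"}},"required":["rows"]}

```bash
mkdir -p pics; ls
python3 - <<'E'
from bench import bot
import cv2,numpy as np
print(bot.sense())
for n in("scene","side"):
    p,d=bot.grab_frame(n); cv2.imwrite(f"pics/{n}0.png",p); np.save(f"pics/{n}0.npy",d)
    print(n,bot.calibration(n))
E
```

```text
pics
{'time': 0.0, 'joint_pos': array([ 1.2517941 ,  0.53715678, -0.00446464,  1.53888799,  0.00261816,
        1.06729285, -0.07119052]), 'qd': array([-0.00161998, -0.00111891,  0.00109163,  0.00013618,  0.00024326,
       -0.00088303,  0.00033028]), 'joint_torque': array([-7.23690300e-05, -5.83411753e+01,  1.04851037e+00, -2.59102857e+01,
        1.22175948e-02,  9.68278851e-03,  4.47309517e-06]), 'eef_pos': array([ 162.40919633, -628.72388159,  230.41313767]), 'tcp_rot': array([ 9.92014537e-01,  1.26120589e-01, -1.73941942e-04, -8.51997199e-04]), 'ft_force': array([-0.54114026, -0.57775626,  0.51447009]), 'ft_torque': array([ 0.00371472, -0.04457217, -0.00325506]), 'grasp_force': 0.0, 'grip_width': 85.31580324568812}
scene {'fx': 368.25256684147024, 'fy': 368.25256684147024, 'cx': 327.255454818178, 'cy': 200.8282032981289, 'R': array([[-0.70386642,  0.71023652,  0.01166883],
       [ 0.52301472,  0.52929962, -0.66805502],
       [-0.48065338, -0.46411852, -0.74402038]]), 't': array([ 355.46547283, -205.4558522 , 1578.34579981])}
side {'fx': 398.3975832680615, 'fy': 398.3975832680615, 'cx': 317.8065214337294, 'cy': 200.62269159903744, 'R': array([[ 0.95552926, -0.29438052,  0.01743401],
       [-0.15532529, -0.55266187, -0.81880334],
       [ 0.25067486,  0.77968261, -0.57380933]]), 't': array([-494.46169924,  159.38884416, 1308.84819429])}
```

View pics/scene0.png

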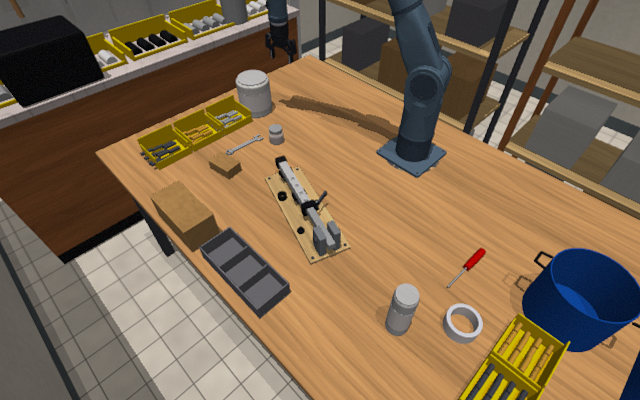

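View pics/side0.png

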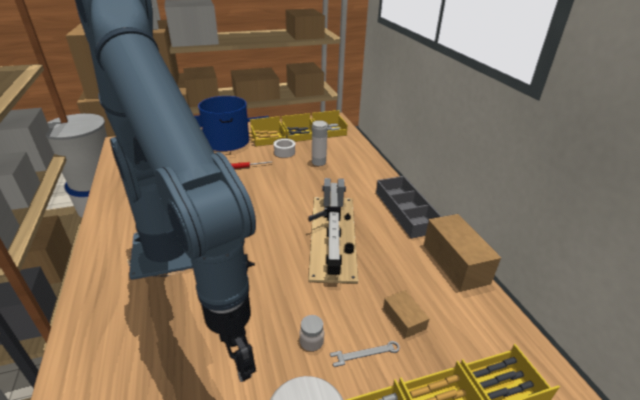

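The scene shows the clamp near (327,238), the lever near (320,198) and the leg's far end near (280,160). I'll enlarge that part.

```bash
cat > h.py <<'E'
import numpy as np,cv2
from bench import bot
def ray(n,u,v,c=None):
    c=c or bot.calibration(n); R=np.array(c["R"]);t=np.array(c["t"])
    a=np.array([(u-c["cx"])/c["fx"],(v-c["cy"])/c["fy"]])
    if n=="wrist":
        r=np.hypot(*a); d=np.r_[a/max(r,1e-9)*np.sin(r),np.cos(r)]
    else: d=np.r_[a,1]
    return -R.T@t,R.T@d
def onz(n,u,v,z,c=None):
    o,d=ray(n,u,v,c); return o+d*(z-o[2])/d[2]
def proj(n,X,c=None):
    c=c or bot.calibration(n); p=np.array(c["R"])@X+c["t"]
    if n=="wrist":
        r=np.hypot(p[0],p[1]); k=np.arctan2(r,p[2])/max(r,1e-9)
        return np.r_[c["cx"]+c["fx"]*p[0]*k,c["cy"]+c["fy"]*p[1]*k]
    return np.r_[c["cx"]+c["fx"]*p[0]/p[2],c["cy"]+c["fy"]*p[1]/p[2]]
E
python3 - <<'E'
import cv2
p=cv2.imread("pics/scene0.png")[145:270,255:365]
q=cv2.imread("pics/side0.png")[170:290,290:380]
cv2.imwrite("pics/c0.png",cv2.hconcat([cv2.resize(p[:120],(396,432),interpolation=2),cv2.resize(q,(324,432),interpolation=2)]))
E
```

```text
(no output)
```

View pics/c0.png

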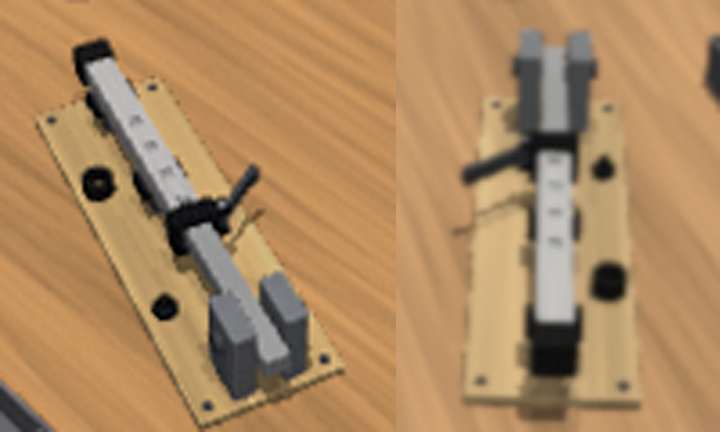

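The left half of the crop is the scene view. Its board corners are about (37,122), (160,78), (345,370) and (203,427) in crop pixels. The lever is open towards the robot, and the clamp is at the far +y end.

Run:
```python
from h import *
S=[(37,120),(158,78),(343,368),(203,424)]
A=np.array([onz("scene",255+u/3.6,145+v/3.6,12)[:2] for u,v in S])
B=np.array([onz("side",290+(u-396)/3.6,170+v/3.6,12)[:2] for u,v in [(640,400),(463,400),(487,97),(620,98)]])
# leg frame corners: -x-y(?), order: -x end far side, -x end near side, +x near, +x far
L=np.array([[-240,-75],[-240,75],[200,75],[200,-75]])
for P in(A,B,(A+B)/2):
    print(P.round(0).tolist())
    X=P-P.mean(0);Y=L-L.mean(0)
    a=np.arctan2((Y[:,0]*X[:,1]-Y[:,1]*X[:,0]).sum(),(X*Y).sum())
    R=np.array([[np.cos(a),-np.sin(a)],[np.sin(a),np.cos(a)]])
    o=P.mean(0)-R@L.mean(0); print("yaw",a,"o",o,"res",(P-(L@R.T+o)).round(1).tolist())
print(bot.calibration("wrist"))
```

```text
[[546.0, -303.0], [406.0, -260.0], [550.0, 153.0], [685.0, 105.0]]
yaw 1.2405158744619342 o [553.19742175 -57.17634792] res [[-0.6, 5.6], [1.9, -0.3], [3.2, -3.1], [-4.4, -2.2]]
[[544.0, -318.0], [403.0, -277.0], [551.0, 142.0], [689.0, 101.0]]
yaw 1.2406228030093278 o [553.27809564 -68.98756667] res [[-2.0, 2.7], [-1.2, -5.0], [3.5, -2.8], [-0.3, 5.1]]
[[545.0, -310.0], [405.0, -268.0], [550.0, 148.0], [687.0, 103.0]]
yaw 1.2405698365977094 o [553.23774929 -63.08195404] res [[-1.3, 4.1], [0.3, -2.7], [3.3, -2.9], [-2.3, 1.5]]
{'fx': 309.70691628693146, 'fy': 309.70691628693146, 'cx': 323.4540562810685, 'cy': 204.91141620535004, 'R': array([[ 2.48908439e-01, -9.68526902e-01, -4.79097098e-04],
       [-9.30314417e-01, -2.39225467e-01,  2.78004067e-01],
       [-2.69369030e-01, -6.87518473e-02, -9.60579778e-01]]), 't': array([-649.39330076,  -34.00605755,  379.17009753])}
```

>>> send_rows:
  rows:
    - {"delta_pos":[0.5,-0.43,0],"turn":[0,0,0],"claw":0}
    - {"delta_pos":[1,-0.86,0],"turn":[0,0,0],"claw":0}
    - {"delta_pos":[1,-0.86,0],"turn":[0,0,0],"claw":0}
    - {"delta_pos":[1,-0.86,0],"turn":[0,0,0],"claw":0}
    - {"delta_pos":[1,-0.86,0],"turn":[0,0,0],"claw":0}
    - {"delta_pos":[1,-0.86,0],"turn":[0,0,0],"claw":0}
    - {"delta_pos":[1,-0.86,0],"turn":[0,0,0],"claw":0}
    - {"delta_pos":[1,-0.86,0],"turn":[0,0,0],"claw":0}
    - {"delta_pos":[1,-0.86,0],"turn":[0,0,0],"claw":0}
    - {"delta_pos":[1,-0.86,0],"turn":[0,0,0],"claw":0}
    - {"delta_pos":[1,-0.86,0],"turn":[0,0,0],"claw":0}
    - {"delta_pos":[1,-0.86,0],"turn":[0,0,0],"claw":0}
    - {"delta_pos":[1,-0.86,0],"turn":[0,0,0],"claw":0}
    - {"delta_pos":[1,-0.86,0],"turn":[0,0,0],"claw":0}
    - {"delta_pos":[1,-0.86,0],"turn":[0,0,0],"claw":0}
    - {"delta_pos":[1,-0.86,0],"turn":[0,0,0],"claw":0}
    - {"delta_pos":[1,-0.86,0],"turn":[0,0,0],"claw":0}
    - {"delta_pos":[1,-0.86,0],"turn":[0,0,0],"claw":0}
    - {"delta_pos":[1,-0.86,0],"turn":[0,0,0],"claw":0}
    - {"delta_pos":[1,-0.86,0],"turn":[0,0,0],"claw":0}

```text
time: 1.77
eef_pos: [530.1, -100.0, 231.0]
tcp_rot: [0.992, 0.126, -0.0, -0.0]
ft_force: [0.4, -0.4, 0.6]
grip_width: -0.0
grasp_force: 0.0
```

>>> send_rows:
  rows:
    - {"delta_pos":[0.8,-0.5,0.2],"turn":[0,0,-0.94],"claw":0}
    - {"delta_pos":[0,0,0.2],"turn":[0,0,-0.94],"claw":0}
    - {"delta_pos":[0,0,0.2],"turn":[0,0,-0.94],"claw":0}
    - {"delta_pos":[0,0,0.2],"turn":[0,0,-0.94],"claw":0}
    - {"delta_pos":[0,0,0.2],"turn":[0,0,-0.94],"claw":0}
    - {"delta_pos":[0,0,0.2],"turn":[0,0,-0.94],"claw":0}
    - {"delta_pos":[0,0,0.2],"turn":[0,0,-0.94],"claw":0}
    - {"delta_pos":[0,0,0.2],"turn":[0,0,-0.94],"claw":0}
    - {"delta_pos":[0,0,0.2],"turn":[0,0,-0.94],"claw":0}
    - {"delta_pos":[0,0,0.2],"turn":[0,0,-0.94],"claw":0}
    - {"delta_pos":[0,0,0],"turn":[0,0,-0.94],"claw":0}
    - {"delta_pos":[0,0,0],"turn":[0,0,-0.96],"claw":0}
    - {"delta_pos":[0,0,0],"turn":[0,0,0],"claw":0}
    - {"delta_pos":[0,0,0],"turn":[0,0,0],"claw":0}

```text
time: 2.93
eef_pos: [545.7, -84.5, 181.0]
tcp_rot: [0.815, 0.58, -0.0, -0.0]
ft_force: [-0.2, -0.4, -0.2]
grip_width: 0.0
grasp_force: 0.0
```

Run:
```python
from h import *
s=bot.sense();print(s["eef_pos"],s["tcp_rot"],s["time"],s["ft_force"],s["grip_width"])
c=bot.calibration("wrist");p,d=bot.grab_frame("wrist");cv2.imwrite("pics/w1.png",p);np.save("pics/w1.npy",d)
import pickle;pickle.dump(c,open("pics/w1.pkl","wb"))
o=np.array([553,-63]);R=lambda x,y:np.array([553+.324*x-.946*y,-63+.946*x+.324*y])
for n,X in dict(btn=(0,0,86),cl=(165,0,105),end=(-240,0,12)).items(): print(n,proj("wrist",np.r_[R(X[0],X[1]),X[2]],c))
```

```text
[545.69133779 -84.45311798 181.00722548] [ 8.14957310e-01  5.79520906e-01 -1.62798629e-04 -2.77126013e-04] 2.9333 [-0.17679602 -0.39725634 -0.22803492] 0.0095436095608515
btn [321.7846077  179.91142172]
cl [320.30982142 -33.86140838]
end [323.53317215 348.70001785]
```

View pics/w1.png

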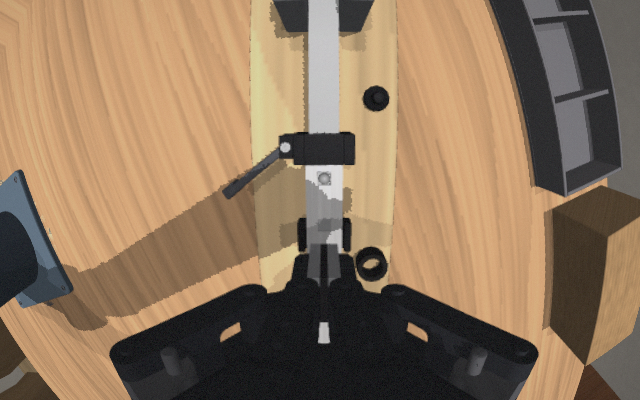

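The wrist view shows the button at about (324,178). The collar is at rows 133-163 and the lever runs from its pin at (285,147) to its free end at (229,194). Next I'll get heights and positions from the depth image.

Run:
```python
from h import *
import pickle
c=pickle.load(open("pics/w1.pkl","rb"));d=np.load("pics/w1.npy");R=np.array(c["R"]);t=np.array(c["t"])
def P(u,v,w=1):
    z=np.median(d[v-w:v+w+1,u-w:u+w+1]); o,r=ray("wrist",u,v,c); return o+r*z/(R@r)[2]
for n,q in dict(btn=(324,178),sl1=(313,175),sl2=(336,178),sl3=(324,190),inner1=(324,110),inner2=(324,60),collar=(324,148),collface_top=(324,160),pin=(285,147),levend=(231,192),board=(290,200),lev_mid=(255,173),knob=(376,98),cap=(372,264),counter=(200,100)).items(): print(n,q,P(*q).round(1))
# leg edges fit: board edges
for v in (50,100,170):
  print(v,[P(u,v,0).round(0)[2] for u in range(300,350,2)])
b=onz("wrist",324,178.3,84,c);print(b)
for v in (60,120):print(onz("wrist",323.5,v,78,c))
```

```text
btn (324, 178) [555.  -62.5  84.1]
sl1 (313, 175) [547.2 -58.1  79.4]
sl2 (336, 178) [563.8 -66.6  79.2]
sl3 (324, 190) [551.4 -72.8  79.1]
inner1 (324, 110) [572.6 -12.   75.5]
inner2 (324, 60) [586.   26.2  76.4]
collar (324, 148) [562.9 -39.7  87.4]
collface_top (324, 160) [559.9 -48.5  87.3]
pin (285, 147) [534.7 -29.1  84.8]
levend (231, 192) [476.5 -48.7  76.8]
board (290, 200) [509.1 -86.3  12.2]
lev_mid (255, 173) [502.6 -40.8  77.1]
knob (376, 98) [622.6 -15.5  34.1]
cap (372, 264) [ 569.4 -186.8   12.4]
counter (200, 100) [4.522e+02 4.950e+01 3.000e-01]
50 [np.float64(13.0), np.float64(13.0), np.float64(13.0), np.float64(10.0), np.float64(76.0), np.float64(76.0), np.float64(76.0), np.float64(77.0), np.float64(76.0), np.float64(75.0), np.float64(75.0), np.float64(77.0), np.float64(77.0), np.float64(76.0), np.float64(76.0), np.float64(76.0), np.float64(77.0), np.float64(76.0), np.float64(76.0), np.float64(76.0), np.float64(12.0), np.float64(12.0), np.float64(12.0), np.float64(12.0), np.float64(12.0)]
100 [np.float64(12.0), np.float64(12.0), np.float64(14.0), np.float64(13.0),
[... 256 characters left out ...]
float64(77.0), np.float64(76.0), np.float64(12.0), np.float64(12.0), np.float64(12.0), np.float64(13.0), np.float64(11.0)]
170 [np.float64(12.0), np.float64(13.0), np.float64(13.0), np.float64(79.0), np.float64(79.0), np.float64(79.0), np.float64(79.0), np.float64(80.0), np.float64(78.0), np.float64(79.0), np.float64(78.0), np.float64(80.0), np.float64(79.0), np.float64(79.0), np.float64(80.0), np.float64(80.0), np.float64(80.0), np.float64(80.0), np.float64(79.0), np.float64(80.0), np.float64(79.0), np.float64(13.0), np.float64(13.0), np.float64(13.0), np.float64(13.0)]
[554.93397466 -62.73253853  84.        ]
[585.50088022  26.04099909  78.        ]
[569.62841252 -19.43393132  78.        ]
```

>>> send_rows:
  rows:
    - {"delta_pos":[0.43,0.03,0.5],"turn":[0,0,0],"claw":0}
    - {"delta_pos":[0.44,0.03,0.8],"turn":[0,0,0],"claw":0}
    - {"delta_pos":[0,0,0.8],"turn":[0,0,0],"claw":0}
    - {"delta_pos":[0,0,0.8],"turn":[0,0,0],"claw":0}
    - {"delta_pos":[0,0,0.4],"turn":[0,0,0],"claw":0}
    - {"delta_pos":[0,0,0.2],"turn":[0,0,0],"claw":0}
    - {"delta_pos":[0,0,0],"turn":[0,0,0],"claw":0}
    - {"delta_pos":[0,0,0],"turn":[0,0,0],"claw":0}

```text
time: 3.65
eef_pos: [554.9, -64.4, 94.4]
tcp_rot: [0.814, 0.58, 0.0, 0.0]
ft_force: [-0.7, -0.8, 0.3]
grip_width: 0.5
grasp_force: 0.0
```

Run:
```python
from h import *
s=bot.sense();print(s["eef_pos"],s["ft_force"])
c=bot.calibration("wrist");p,d=bot.grab_frame("wrist");print(proj("wrist",s["eef_pos"],c))
cv2.imwrite("pics/w2.png",cv2.resize(p[120:320,220:430],None,fx=2.8,fy=2.8))
```

```text
[554.93488243 -64.36433388  94.41643163] [-0.67657958 -0.82694242  0.27688452]
[321.18989332 260.77512996]
```

View pics/w2.png

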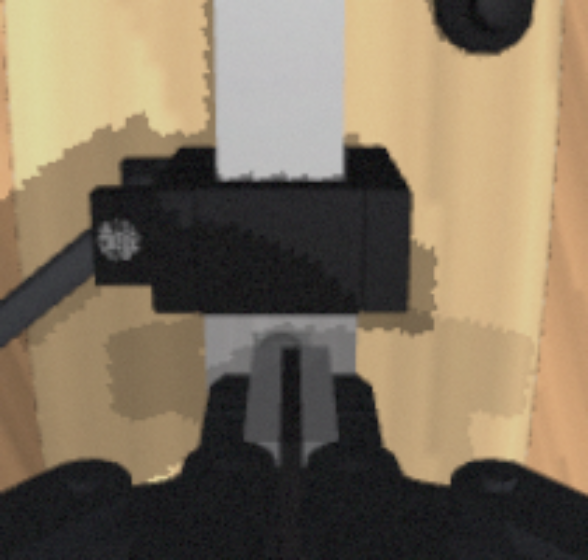

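The button is hidden under the fingertips. The tips are centred on the sleeve to within 2 mm, and the collar is just ahead at crop rows 190-310. I'll go down in small steps and watch the force.

>>> send_rows:
  rows:
    - {"delta_pos":[0,0,0.2],"turn":[0,0,0],"claw":0}
    - {"delta_pos":[0,0,0.16],"turn":[0,0,0],"claw":0}
    - {"delta_pos":[0,0,0.04],"turn":[0,0,0],"claw":0}
    - {"delta_pos":[0,0,0.04],"turn":[0,0,0],"claw":0}
    - {"delta_pos":[0,0,0.04],"turn":[0,0,0],"claw":0}
    - {"delta_pos":[0,0,0.02],"turn":[0,0,0],"claw":0}
    - {"delta_pos":[0,0,0],"turn":[0,0,0],"claw":0}

```text
time: 4.28
eef_pos: [554.6, -64.4, 81.5]
tcp_rot: [0.814, 0.581, 0.0, 0.0]
ft_force: [-1.3, 0.1, 5.3]
grip_width: -0.2
grasp_force: 2.3
```

>>> send_rows:
  rows:
    - {"delta_pos":[0,0,0.03],"turn":[0,0,0],"claw":0}
    - {"delta_pos":[0,0,0.03],"turn":[0,0,0],"claw":0}
    - {"delta_pos":[0,0,0],"turn":[0,0,0],"claw":0}

```text
time: 4.53
eef_pos: [554.6, -64.4, 79.8]
tcp_rot: [0.814, 0.581, 0.0, 0.0]
ft_force: [-0.9, 0.4, 4.5]
grip_width: 0.4
grasp_force: 2.6
```

>>> send_rows:
  rows:
    - {"delta_pos":[0,0,0.02],"turn":[0,0,0],"claw":0}
    - {"delta_pos":[0,0,0.02],"turn":[0,0,0],"claw":0}
    - {"delta_pos":[0,0,0],"turn":[0,0,0],"claw":0}

```text
time: 4.78
eef_pos: [554.6, -64.4, 79.0]
tcp_rot: [0.814, 0.581, 0.0, 0.0]
ft_force: [-0.9, -0.7, 5.2]
grip_width: 0.2
grasp_force: 2.8
```

>>> send_rows:
  rows:
    - {"delta_pos":[0,0,0.02],"turn":[0,0,0],"claw":0}
    - {"delta_pos":[0,0,0],"turn":[0,0,0],"claw":0}

```text
time: 4.95
eef_pos: [554.6, -64.4, 78.9]
tcp_rot: [0.814, 0.581, -0.0, 0.0]
ft_force: [-3.2, -0.9, 10.5]
grip_width: 0.1
grasp_force: 5.1
```

>>> send_rows:
  rows:
    - {"delta_pos":[0,0,0.02],"turn":[0,0,0],"claw":0}
    - {"delta_pos":[0,0,0],"turn":[0,0,0],"claw":0}

```text
time: 5.12
eef_pos: [554.7, -64.4, 78.8]
tcp_rot: [0.814, 0.581, -0.0, 0.0]
ft_force: [-3.8, -1.2, 14.7]
grip_width: 0.0
grasp_force: 7.4
```

>>> send_rows:
  rows:
    - {"delta_pos":[0.04,0,-0.02],"turn":[0,0,0],"claw":0}
    - {"delta_pos":[0.04,0,0],"turn":[0,0,0],"claw":0}
    - {"delta_pos":[0,0,0],"turn":[0,0,0],"claw":0}

```text
time: 5.37
eef_pos: [554.7, -64.1, 78.9]
tcp_rot: [0.814, 0.58, -0.001, 0.001]
ft_force: [-3.9, -4.6, 12.2]
grip_width: -0.3
grasp_force: 6.1
```

>>> send_rows:
  rows:
    - {"delta_pos":[0.02,0,0],"turn":[0,0,0],"claw":0}
    - {"delta_pos":[0.02,0,0],"turn":[0,0,0],"claw":0}
    - {"delta_pos":[0,0,0],"turn":[0,0,0],"claw":0}

```text
time: 5.62
eef_pos: [554.9, -63.7, 78.9]
tcp_rot: [0.815, 0.58, -0.001, 0.001]
ft_force: [-4.1, -5.3, 12.3]
grip_width: 0.0
grasp_force: 6.3
```

>>> send_rows:
  rows:
    - {"delta_pos":[0.03,0,0],"turn":[0,0,0],"claw":0}
    - {"delta_pos":[0.03,0,0],"turn":[0,0,0],"claw":0}
    - {"delta_pos":[0,0,0],"turn":[0,0,0],"claw":0}

```text
time: 5.87
eef_pos: [555.4, -62.3, 78.8]
tcp_rot: [0.815, 0.58, -0.001, 0.001]
ft_force: [-4.4, -5.4, 13.2]
grip_width: 0.4
grasp_force: 6.3
```

>>> send_rows:
  rows:
    - {"delta_pos":[0.03,0,0],"turn":[0,0,0],"claw":0}
    - {"delta_pos":[0.03,0,0],"turn":[0,0,0],"claw":0}
    - {"delta_pos":[0,0,0],"turn":[0,0,0],"claw":0}

```text
time: 6.12
eef_pos: [555.5, -61.8, 78.8]
tcp_rot: [0.815, 0.58, -0.002, 0.001]
ft_force: [-5.0, -7.4, 13.6]
grip_width: 0.2
grasp_force: 6.8
```

>>> send_rows:
  rows:
    - {"delta_pos":[0.03,0,-0.01],"turn":[0,0,0],"claw":0}
    - {"delta_pos":[0.03,0,0],"turn":[0,0,0],"claw":0}
    - {"delta_pos":[0,0,0],"turn":[0,0,0],"claw":0}

```text
time: 6.37
eef_pos: [556.2, -60.5, 78.9]
tcp_rot: [0.815, 0.58, -0.002, 0.001]
ft_force: [-5.2, -6.7, 10.4]
grip_width: 0.1
grasp_force: 7.2
```

>>> send_rows:
  rows:
    - {"delta_pos":[0.03,0,0],"turn":[0,0,0],"claw":0}
    - {"delta_pos":[0.03,0,0],"turn":[0,0,0],"claw":0}
    - {"delta_pos":[0,0,0],"turn":[0,0,0],"claw":0}

```text
time: 6.62
eef_pos: [556.3, -60.3, 78.9]
tcp_rot: [0.815, 0.579, -0.003, 0.002]
ft_force: [-5.1, -10.4, 13.1]
grip_width: 0.0
grasp_force: 7.9
```

>>> send_rows:
  rows:
    - {"delta_pos":[0.03,0,0],"turn":[0,0,0],"claw":0}
    - {"delta_pos":[0.03,0,0],"turn":[0,0,0],"claw":0}
    - {"delta_pos":[0,0,0],"turn":[0,0,0],"claw":0}

```text
time: 6.87
eef_pos: [556.4, -60.0, 78.9]
tcp_rot: [0.815, 0.579, -0.003, 0.002]
ft_force: [-6.1, -11.3, 14.4]
grip_width: -0.2
grasp_force: 9.4
```

>>> send_rows:
  rows:
    - {"delta_pos":[0.03,0,0],"turn":[0,0,0],"claw":0}
    - {"delta_pos":[0,0,0],"turn":[0,0,0],"claw":0}

```text
time: 7.03
eef_pos: [556.4, -59.8, 78.9]
tcp_rot: [0.815, 0.579, -0.004, 0.002]
ft_force: [-7.0, -13.8, 14.4]
grip_width: 0.2
grasp_force: 9.6
```

>>> send_rows:
  rows:
    - {"delta_pos":[0.02,0,-0.015],"turn":[0,0,0],"claw":0}
    - {"delta_pos":[0.02,0,0],"turn":[0,0,0],"claw":0}
    - {"delta_pos":[0,0,0],"turn":[0,0,0],"claw":0}

```text
time: 7.28
eef_pos: [556.5, -59.5, 78.9]
tcp_rot: [0.815, 0.579, -0.004, 0.002]
ft_force: [-5.7, -14.6, 12.1]
grip_width: -0.3
grasp_force: 10.0
```

>>> send_rows:
  rows:
    - {"delta_pos":[0.02,0,0],"turn":[0,0,0],"claw":0}
    - {"delta_pos":[0.02,0,0],"turn":[0,0,0],"claw":0}
    - {"delta_pos":[0,0,0],"turn":[0,0,0],"claw":0}

```text
time: 7.53
eef_pos: [556.6, -59.2, 78.9]
tcp_rot: [0.816, 0.579, -0.005, 0.002]
ft_force: [-7.3, -15.6, 12.8]
grip_width: -0.1
grasp_force: 10.7
```

>>> send_rows:
  rows:
    - {"delta_pos":[0.02,0,-0.01],"turn":[0,0,0],"claw":0}
    - {"delta_pos":[0.02,0,0],"turn":[0,0,0],"claw":0}
    - {"delta_pos":[0,0,0],"turn":[0,0,0],"claw":0}

```text
time: 7.78
eef_pos: [558.1, -54.9, 79.0]
tcp_rot: [0.815, 0.579, -0.002, 0.001]
ft_force: [-1.0, -4.4, 2.5]
grip_width: -0.0
grasp_force: 4.5
```

Run:
```python
from h import *
s=bot.sense();print(s["eef_pos"],s["ft_force"])
p,d=bot.grab_frame("wrist")
cv2.imwrite("pics/w3.png",cv2.resize(p[120:320,220:430],None,fx=2.8,fy=2.8,interpolation=2))
```

```text
[558.11393036 -54.87411229  78.96663593] [-1.03225567 -4.41474925  2.49916189]
```

View pics/w3.png

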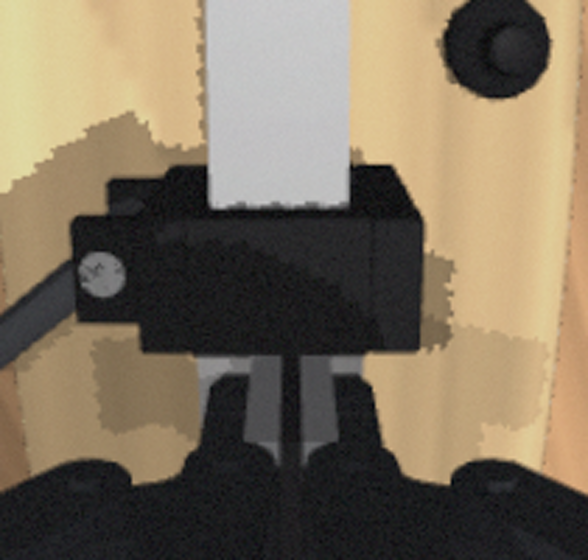

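The dome has wedged under the wall: the force fell and the sleeve is sliding. I'll carry on gently, lifted slightly off the sleeve.

>>> send_rows:
  rows:
    - {"delta_pos":[0.08,0,-0.04],"turn":[0,0,0],"claw":0}
    - {"delta_pos":[0.08,0,0],"turn":[0,0,0],"claw":0}
    - {"delta_pos":[0.08,0,0],"turn":[0,0,0],"claw":0}
    - {"delta_pos":[0.08,0,0],"turn":[0,0,0],"claw":0}
    - {"delta_pos":[0.08,0,0],"turn":[0,0,0],"claw":0}
    - {"delta_pos":[0.08,0,0],"turn":[0,0,0],"claw":0}
    - {"delta_pos":[0.08,0,0],"turn":[0,0,0],"claw":0}
    - {"delta_pos":[0.08,0,0],"turn":[0,0,0],"claw":0}
    - {"delta_pos":[0.08,0,0],"turn":[0,0,0],"claw":0}
    - {"delta_pos":[0.08,0,0],"turn":[0,0,0],"claw":0}
    - {"delta_pos":[0,0,0],"turn":[0,0,0],"claw":0}

```text
time: 8.75
eef_pos: [564.9, -34.1, 79.3]
tcp_rot: [0.815, 0.58, -0.001, 0.001]
ft_force: [0.4, -5.1, -3.8]
grip_width: 0.1
grasp_force: 2.3
```

>>> send_rows:
  rows:
    - {"delta_pos":[0.04,0,0],"turn":[0,0,0],"claw":0}
    - {"delta_pos":[0.04,0,0],"turn":[0,0,0],"claw":0}
    - {"delta_pos":[0.04,0,0],"turn":[0,0,0],"claw":0}
    - {"delta_pos":[0.04,0,0],"turn":[0,0,0],"claw":0}
    - {"delta_pos":[0.04,0,0],"turn":[0,0,0],"claw":0}
    - {"delta_pos":[0.04,0,0],"turn":[0,0,0],"claw":0}
    - {"delta_pos":[0.04,0,0],"turn":[0,0,0],"claw":0}
    - {"delta_pos":[0.04,0,0],"turn":[0,0,0],"claw":0}
    - {"delta_pos":[0,0,0],"turn":[0,0,0],"claw":0}

```text
time: 9.5
eef_pos: [567.9, -24.2, 79.8]
tcp_rot: [0.814, 0.581, -0.0, -0.0]
ft_force: [0.4, -2.6, -2.3]
grip_width: 0.4
grasp_force: 1.3
```

>>> send_rows:
  rows:
    - {"delta_pos":[0.03,0,0],"turn":[0,0,0],"claw":0}
    - {"delta_pos":[0.03,0,0],"turn":[0,0,0],"claw":0}
    - {"delta_pos":[0,0,0],"turn":[0,0,0],"claw":0}

```text
time: 9.75
eef_pos: [568.0, -23.7, 79.8]
tcp_rot: [0.814, 0.58, -0.001, 0.0]
ft_force: [-1.0, -5.2, -2.9]
grip_width: -0.1
grasp_force: 2.4
```

>>> send_rows:
  rows:
    - {"delta_pos":[0.03,0,0],"turn":[0,0,0],"claw":0}
    - {"delta_pos":[0.03,0,0],"turn":[0,0,0],"claw":0}
    - {"delta_pos":[0,0,0],"turn":[0,0,0],"claw":0}

```text
time: 10.0
eef_pos: [568.1, -23.5, 79.8]
tcp_rot: [0.815, 0.58, -0.002, 0.0]
ft_force: [-1.8, -7.3, -0.8]
grip_width: 0.3
grasp_force: 3.7
```

The sleeve has stopped against the hole. I'll back off, rise and look.

>>> send_rows:
  rows:
    - {"delta_pos":[-0.2,0,0],"turn":[0,0,0],"claw":0}
    - {"delta_pos":[-0.1,0,-0.2],"turn":[0,0,0],"claw":0}
    - {"delta_pos":[0,0,-0.6],"turn":[0,0,0],"claw":0}
    - {"delta_pos":[-0.4,0,-1],"turn":[0,0,0],"claw":0}
    - {"delta_pos":[-0.5,0,-1],"turn":[0,0,0],"claw":0}
    - {"delta_pos":[-0.5,0,-0.6],"turn":[0,0,0],"claw":0}
    - {"delta_pos":[0,0,-0.3],"turn":[0,0,0],"claw":0}
    - {"delta_pos":[0,0,0],"turn":[0,0,0],"claw":0}
    - {"delta_pos":[0,0,0],"turn":[0,0,0],"claw":0}

```text
time: 10.75
eef_pos: [555.6, -60.4, 172.7]
tcp_rot: [0.814, 0.581, 0.001, -0.0]
ft_force: [0.2, 0.2, -0.8]
grip_width: 0.2
grasp_force: 0.0
```

Run:
```python
from h import *
import pickle
s=bot.sense();print(s["eef_pos"],s["tcp_rot"],s["ft_force"],s["joint_pos"])
c=bot.calibration("wrist");p,d=bot.grab_frame("wrist");np.save("pics/w4.npy",d);pickle.dump(c,open("pics/w4.pkl","wb"))
cv2.imwrite("pics/w4.png",p[:300])
```

```text
[555.60131055 -60.38626138 172.67739655] [ 8.13926871e-01  5.80966984e-01  6.16836028e-04 -1.79721695e-04] [ 0.17606924  0.22144229 -0.77293446] [ 0.38657817  0.49864599 -0.46933846  1.813799    0.27980604  0.8942777
 -0.54120557]
```

View pics/w4.png

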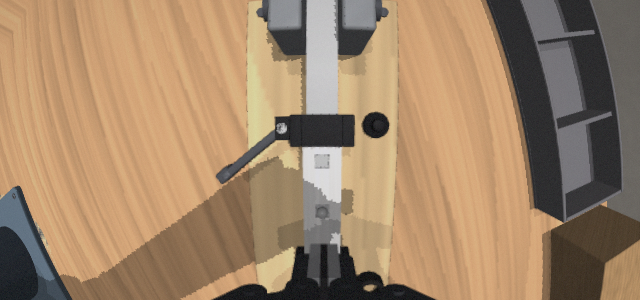

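The button now stands out at (322,212), with the first hole empty at (322,161). The lever runs from its pin at (282,128) to its end at (222,176). I'll measure it next.

Run:
```python
from h import *
import pickle
c=pickle.load(open("pics/w4.pkl","rb"));d=np.load("pics/w4.npy");R=np.array(c["R"]);t=np.array(c["t"])
def P(u,v,w=1):
    z=np.median(d[v-w:v+w+1,u-w:u+w+1]); o,r=ray("wrist",u,v,c); return o+r*z/(R@r)[2]
ex=np.array([.33,.944]);ey=np.array([-.944,.33]);b=np.array([555,-62.6])
for n,q in dict(btn=(322,211),slv=(330,190),pin=(282,128),mid=(250,153),end=(222,176),knob=(376,125)).items():
    X=P(*q); print(n,X.round(1),"leg",((X[:2]-b)@ex).round(1),((X[:2]-b)@ey).round(1))
```

```text
btn [555.4 -61.4  83.2] leg 1.3 0.0
slv [566.5 -48.3  78.9] leg 17.3 -6.2
pin [548.6   9.6  85.2] leg 66.1 29.9
mid [5.169e+02 3.000e-01 7.730e+01] leg 46.8 56.7
end [487.7  -8.7  77. ] leg 28.6 81.3
knob [623.2 -14.6  34.2] leg 67.8 -48.6
```

>>> send_rows:
  rows:
    - {"delta_pos":[0.1,-0.4,0],"turn":[0,0,0],"claw":0}
    - {"delta_pos":[0.2,-0.8,0],"turn":[0,0,0],"claw":0}
    - {"delta_pos":[0.2,-0.8,0],"turn":[0,0,0],"claw":0}
    - {"delta_pos":[0.2,-0.8,0],"turn":[0,0,0],"claw":0}
    - {"delta_pos":[0.2,-0.8,0],"turn":[0,0,0],"claw":0}
    - {"delta_pos":[0.2,-0.8,0],"turn":[0,0,0],"claw":0}
    - {"delta_pos":[0.1,-0.2,0.3],"turn":[0,0,0],"claw":0}
    - {"delta_pos":[0,0,0.8],"turn":[0,0,0],"claw":0}
    - {"delta_pos":[0,0,0.8],"turn":[0,0,0],"claw":0}
    - {"delta_pos":[0,0,0.8],"turn":[0,0,0],"claw":0}
    - {"delta_pos":[0,0,0.8],"turn":[0,0,0],"claw":0}
    - {"delta_pos":[0,0,0.5],"turn":[0,0,0],"claw":0}
    - {"delta_pos":[0,0,0.3],"turn":[0,0,0],"claw":0}
    - {"delta_pos":[0,0,0],"turn":[0,0,0],"claw":0}
    - {"delta_pos":[0,0,0],"turn":[0,0,0],"claw":0}

```text
time: 12.05
eef_pos: [456.1, 4.6, 64.8]
tcp_rot: [0.814, 0.581, -0.0, -0.0]
ft_force: [-0.0, 0.2, -0.7]
grip_width: -0.0
grasp_force: 0.0
```

>>> send_rows:
  rows:
    - {"delta_pos":[-0.06,0.12,0],"turn":[0,0,0],"claw":0}
    - {"delta_pos":[-0.06,0.12,0],"turn":[0,0,0],"claw":0}
    - {"delta_pos":[-0.06,0.12,0],"turn":[0,0,0],"claw":0}
    - {"delta_pos":[-0.06,0.12,0],"turn":[0,0,0],"claw":0}
    - {"delta_pos":[-0.06,0.12,0],"turn":[0,0,0],"claw":0}
    - {"delta_pos":[-0.06,0.12,0],"turn":[0,0,0],"claw":0}
    - {"delta_pos":[-0.06,0.12,0],"turn":[0,0,0],"claw":0}
    - {"delta_pos":[-0.06,0.12,0],"turn":[0,0,0],"claw":0}
    - {"delta_pos":[-0.06,0.12,0],"turn":[0,0,0],"claw":0}
    - {"delta_pos":[-0.06,0.12,0],"turn":[0,0,0],"claw":0}
    - {"delta_pos":[0,0,0],"turn":[0,0,0],"claw":0}

```text
time: 12.97
eef_pos: [477.3, -21.9, 64.3]
tcp_rot: [0.815, 0.58, -0.003, -0.001]
ft_force: [-4.6, -1.5, -1.3]
grip_width: -0.3
grasp_force: 2.0
```

>>> send_rows:
  rows:
    - {"delta_pos":[-0.03,0.1,0],"turn":[0,0,0],"claw":0}
    - {"delta_pos":[-0.03,0.1,0],"turn":[0,0,0],"claw":0}
    - {"delta_pos":[-0.03,0.1,0],"turn":[0,0,0],"claw":0}
    - {"delta_pos":[-0.03,0.1,0],"turn":[0,0,0],"claw":0}
    - {"delta_pos":[-0.03,0.1,0],"turn":[0,0,0],"claw":0}
    - {"delta_pos":[-0.03,0.1,0],"turn":[0,0,0],"claw":0}
    - {"delta_pos":[-0.03,0.1,0],"turn":[0,0,0],"claw":0}
    - {"delta_pos":[-0.03,0.1,0],"turn":[0,0,0],"claw":0}
    - {"delta_pos":[0,0,0],"turn":[0,0,0],"claw":0}

```text
time: 13.72
eef_pos: [497.8, -32.3, 65.4]
tcp_rot: [0.814, 0.58, 0.001, 0.0]
ft_force: [-0.9, -0.4, 0.3]
grip_width: -0.1
grasp_force: 0.3
```

>>> send_rows:
  rows:
    - {"delta_pos":[0,0.07,0],"turn":[0,0,0],"claw":0}
    - {"delta_pos":[0,0.07,0],"turn":[0,0,0],"claw":0}
    - {"delta_pos":[0,0.07,0],"turn":[0,0,0],"claw":0}
    - {"delta_pos":[0,0.07,0],"turn":[0,0,0],"claw":0}
    - {"delta_pos":[0,0.07,0],"turn":[0,0,0],"claw":0}
    - {"delta_pos":[0,0.07,0],"turn":[0,0,0],"claw":0}
    - {"delta_pos":[0,0,0],"turn":[0,0,0],"claw":0}

```text
time: 14.3
eef_pos: [507.2, -35.6, 65.1]
tcp_rot: [0.814, 0.58, 0.0, 0.0]
ft_force: [-0.8, -0.5, 0.2]
grip_width: 0.2
grasp_force: 0.4
```

>>> send_rows:
  rows:
    - {"delta_pos":[0,0.04,0],"turn":[0,0,0],"claw":0}
    - {"delta_pos":[0,0.04,0],"turn":[0,0,0],"claw":0}
    - {"delta_pos":[0,0.04,0],"turn":[0,0,0],"claw":0}
    - {"delta_pos":[0,0.04,0],"turn":[0,0,0],"claw":0}
    - {"delta_pos":[0,0,0],"turn":[0,0,0],"claw":0}

```text
time: 14.72
eef_pos: [510.3, -36.7, 65.1]
tcp_rot: [0.814, 0.581, -0.0, -0.0]
ft_force: [-2.5, -0.2, 0.1]
grip_width: -0.1
grasp_force: 1.1
```

>>> send_rows:
  rows:
    - {"delta_pos":[0,0.04,0],"turn":[0,0,0],"claw":0}
    - {"delta_pos":[0,0.04,0],"turn":[0,0,0],"claw":0}
    - {"delta_pos":[0,0,0],"turn":[0,0,0],"claw":0}

```text
time: 14.97
eef_pos: [510.6, -37.0, 64.8]
tcp_rot: [0.814, 0.581, -0.001, -0.001]
ft_force: [-6.3, 0.1, 3.9]
grip_width: 0.1
grasp_force: 3.4
```

>>> send_rows:
  rows:
    - {"delta_pos":[0,0.04,0],"turn":[0,0,0],"claw":0}
    - {"delta_pos":[0,0.04,0],"turn":[0,0,0],"claw":0}
    - {"delta_pos":[0,0,0],"turn":[0,0,0],"claw":0}

```text
time: 15.22
eef_pos: [510.9, -37.1, 64.6]
tcp_rot: [0.814, 0.581, -0.003, -0.002]
ft_force: [-11.2, 1.7, 8.3]
grip_width: -0.3
grasp_force: 5.6
```

The lever has hit its stop. I'll back off, lift and check.

>>> send_rows:
  rows:
    - {"delta_pos":[0,-0.3,0],"turn":[0,0,0],"claw":0}
    - {"delta_pos":[0,-0.5,0],"turn":[0,0,0],"claw":0}
    - {"delta_pos":[0,-0.3,-0.5],"turn":[0,0,0],"claw":0}
    - {"delta_pos":[0,0,-1],"turn":[0,0,0],"claw":0}
    - {"delta_pos":[0,0,-1],"turn":[0,0,0],"claw":0}
    - {"delta_pos":[0,0,-1],"turn":[0,0,0],"claw":0}
    - {"delta_pos":[0,0,-0.6],"turn":[0,0,0],"claw":0}
    - {"delta_pos":[0,0,0],"turn":[0,0,0],"claw":0}
    - {"delta_pos":[0,0,0],"turn":[0,0,0],"claw":0}

```text
time: 15.97
eef_pos: [489.7, -29.0, 168.6]
tcp_rot: [0.814, 0.581, 0.002, 0.001]
ft_force: [-1.4, -0.9, -0.1]
grip_width: 0.1
grasp_force: 0.0
```

Run:
```python
from h import *
import pickle
s=bot.sense();print(s["eef_pos"],s["ft_force"])
c=bot.calibration("wrist");p,d=bot.grab_frame("wrist");np.save("pics/w5.npy",d);pickle.dump(c,open("pics/w5.pkl","wb"))
cv2.imwrite("pics/w5.png",cv2.resize(p[80:280,260:520],None,fx=3,fy=3,interpolation=2))
```

```text
[489.73266078 -29.02075701 168.61251922] [-1.3584786  -0.91193737 -0.09410956]
```

View pics/w5.png

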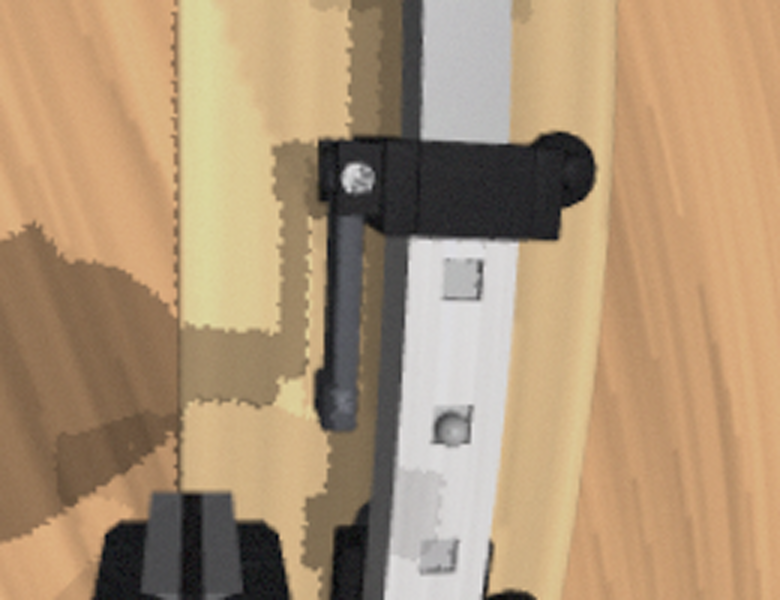

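The lever lies parallel to the sleeve, from its pin at crop (358,178) to its end at (336,420). The button stands out of the next hole at (453,427), and the gripper is clear of everything.

```bash
python3 -c "
from bench import bot
print(bot.hand_in())"
```

```text
the job is handed in; nothing more can be done
None
```

The leg is one hole shorter, with the button standing out through the next hole and the lock lever shut against the sleeve. I've handed the job in, but the hand-in gave no verdict.

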